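Fill the empty pockets of a sloping case rack with spares whose lids swing freely

TASK

Two of the four pockets of the sloping white rack are empty: fill each with a good spare blue case, taking the spares one at a time. Pinch the spare's fin and swing its lid open by about 30 degrees while the case stands on the worktop; if the lid swings freely, shut it and seat the case gently in an empty pocket, flat on its floor with the lid shut, before you try the next spare. If the case comes up with the stiff lid, set it back upright on the worktop and leave it there; leave the stored cases and the things around alone.

Things in the scene. Friction and masses are not known exactly. Their poses are not given: they have to be found in the camera images.
- tray: the sloping white four-pocket tray of the rack (fixed; grey base under it), 64 along the slope (x) x 180 (y). Origin: middle of the pocket floors' upper face, 38 mm above the worktop. x points up the slope (away from the robot, 30 degrees above level), y along the row, z square out of the pockets (leans 30 degrees towards the robot)
- pocket_1 (a point): centre of the floor of one of four pockets in a row along the tray's y. Each pocket is 56 (along the slope, x) x 40 (y), with walls 12 high and 4 thick, for one case; axes like the tray's. Two are empty, any two
- pocket_2 (a point): centre of the floor of one of four pockets in a row along the tray's y. Each pocket is 56 (along the slope, x) x 40 (y), with walls 12 high and 4 thick, for one case; axes like the tray's. Two are empty, any two
- pocket_3 (a point): centre of the floor of one of four pockets in a row along the tray's y. Each pocket is 56 (along the slope, x) x 40 (y), with walls 12 high and 4 thick, for one case; axes like the tray's. Two are empty, any two
- pocket_4 (a point): centre of the floor of one of four pockets in a row along the tray's y. Each pocket is 56 (along the slope, x) x 40 (y), with walls 12 high and 4 thick, for one case; axes like the tray's. Two are empty, any two
- spare_a: blue case, body 50 (x) x 34 (y) x 32 tall, white hinged lid to height 40 (1.5 mm inside the body's faces), upright white grip fin on the lid 10 (x) x 24 (y), heights 40 to 60, centre x = -16. 0.14 to 0.23 kg. Origin: centre of underside, z up; hinge line along y at x = 23.5, z = 32. One of three spares on the worktop, hinge away from the robot; which are good cannot be seen
- spare_b: blue case, body 50 (x) x 34 (y) x 32 tall, white hinged lid to height 40 (1.5 mm inside the body's faces), upright white grip fin on the lid 10 (x) x 24 (y), heights 40 to 60, centre x = -16. 0.14 to 0.23 kg. Origin: centre of underside, z up; hinge line along y at x = 23.5, z = 32. One of three spares on the worktop, hinge away from the robot; which are good cannot be seen
- spare_c: blue case, body 50 (x) x 34 (y) x 32 tall, white hinged lid to height 40 (1.5 mm inside the body's faces), upright white grip fin on the lid 10 (x) x 24 (y), heights 40 to 60, centre x = -16. 0.14 to 0.23 kg. Origin: centre of underside, z up; hinge line along y at x = 23.5, z = 32. One of three spares on the worktop, hinge away from the robot; which are good cannot be seen
- lid_a (a joint): of spare_a: lid angle, rad: 0 shut, up to 1.9; opening turns about the case's +y axis (fin up and back). A good lid swings almost without force while the case stays down, and drops shut when let go at a small angle; a stiff hinge (one of the three) holds so hard that the whole case lifts and tilts with the lid
- lid_b (a joint): of spare_b: lid angle, rad: 0 shut, up to 1.9; opening turns about the case's +y axis (fin up and back). A good lid swings almost without force while the case stays down, and drops shut when let go at a small angle; a stiff hinge (one of the three) holds so hard that the whole case lifts and tilts with the lid
- lid_c (a joint): of spare_c: lid angle, rad: 0 shut, up to 1.9; opening turns about the case's +y axis (fin up and back). A good lid swings almost without force while the case stays down, and drops shut when let go at a small angle; a stiff hinge (one of the three) holds so hard that the whole case lifts and tilts with the lid
- stored_a: blue case, body 50 (x) x 34 (y) x 32 tall, white hinged lid to height 40 (1.5 mm inside the body's faces), upright white grip fin on the lid 10 (x) x 24 (y), heights 40 to 60, centre x = -16. 0.14 to 0.23 kg. Origin: centre of underside, z up; hinge line along y at x = 23.5, z = 32. Already stored in any one of the rack's four pockets, x up the slope like the tray's; leave it, its lid included
- stored_b: blue case, body 50 (x) x 34 (y) x 32 tall, white hinged lid to height 40 (1.5 mm inside the body's faces), upright white grip fin on the lid 10 (x) x 24 (y), heights 40 to 60, centre x = -16. 0.14 to 0.23 kg. Origin: centre of underside, z up; hinge line along y at x = 23.5, z = 32. Already stored in any one of the rack's four pockets, x up the slope like the tray's; leave it, its lid included
- amber_vial: amber glass vial with white cap, 42 across x 87 tall, upright; origin centre of its underside; bystander
- tape_roll: roll of cream tape lying flat, 69 across x 19 tall; origin centre of its underside; bystander
- stopper_1: red rubber stopper, 28 across x 27 tall; origin centre of its underside; bystander
Things that resemble listed ones, but are neither listed nor needed, are in the scene too. What is shaped like the spare_c but pink is not meant.

How it is judged:
By the outcome, as a careful person would: the job done as asked, in the order asked, and still so for the second after the job is handed in, with the robot touching nothing.
It also fails if it takes over 70 s, if anything falls off the work surface, if the arm or the gripper's body presses on something with over 40 N, if the wrist force passes 120 N, or if a joint passes its speed limit or range.

ROBOT

A 6-joint arm with a two-finger parallel gripper is mounted at the origin on a cart in front of the work surface, level with it; the furniture and walls round the work are solid. World frame = base frame: x ahead of the robot, y to its left, z up, the work surface at z = 0. Lengths are in mm, angles in rad, forces in N, time in s.
With the tool pointing down it reaches from about 350 to 775 mm from the base axis. Payload 7.3 kg.
Tool frame: the origin (TCP) lies at the very end of the fingers, on their centre line; the grasp point (between the pads) lies 19 mm behind it; x points along the fingers, z is the direction in which the jaws open and shut, and the axes are right-handed (so a half turn about x gives the same grasp; the last joint's range is limited). The gripper opens to 92 mm and grips with 3 to 60 N. Pads are 19 mm wide; open, the fingers measure 130 mm over their backs; the gripper's body (75 mm by 190 mm) begins 47 mm behind the grasp point.
Start: joints at [1.158, 0.342, 1.524, -0, 1.275, -0.146], TCP at [138.399, 506.449, 226.741] pointing down, gripper open.
Joint ranges: [-2.53, 2.53], [-0.77, 2.02], [0.04, 2.7], [-1, 4.14], [0.28, 2.66], [-3.11, 3.11]. Speed limits (rad/s): [2.57, 2.57, 3.14, 3.14, 3.14, 3.14].

INTERFACE

Orientations are given as [roll, pitch, yaw] about the fixed x, y, z axes, in that order (R = Rz(yaw) Ry(pitch) Rx(roll)).
In Python, from plant import * gives the robot as it stands.
- The arm moves only by the tool carry_out, never from a script. Its argument "rows" is a list of rows, each a list of 4 numbers: the shift along the world's x, y, z in mm, then the turn about the world's z in degrees. In form: [[x, y, z, twist], ...]. A call has 1 to 20 rows; each row is the pose to reach, as a shift and turn from the pose measured when the call began; what a row does not reach only later rows make up. A row lasts 1/12 s, in which the tool goes at most 41.7 mm and 7.16 degrees, less where a joint would pass 70% of its speed; a pose out of reach is approached as far as the arm can. A call with a gripper value outside its range is refused whole. "hand" is the finger opening in mm, from 0 to 91.8, set as the call begins (left out, the last holds). The fingers move at their own pace and stop on an object; the grip force is fixed at half the most. Time passes only in rows, so rows that repeat a pose let the fingers close. It gives the time, the measured TCP pose, the force and the opening at its end, in the units of the state.
- get_obs(): the state, without advancing time (a new reading comes with each control period).
- capture(name): name is "scene" or "top"; returns the picture (400x640x3 uint8, red, green, blue); there is no depth.
- camera_info(name): a dict with "camera_matrix" (3x3 intrinsics, pixels), "pose" (4x4, takes a point from camera to world coordinates). Camera axes: x right, y down, z forward; pixel columns grow to the right and rows downward; lengths in mm; the calibration is good to about 2 mm. A picture is of the moment at which its call begins. camera_info takes no time and is no camera call.
- close_job(): hands the job in, once; it reports no verdict.
The state is a dict: "time": time; "joint_positions": joint angles; "dq": joint speeds; "tau": joint torques, N m; "tool_pos": TCP position; "tcp_rot": TCP orientation; "contact_force": force on the tool from outside, world axes, zero at the start; "moment": the same for the moment, N m; "grip_width": finger opening in mm.
Only numpy, scipy, OpenCV 4.12 (cv2) and the standard library are available. Lean on these libraries where they do the work, as an engineer would, in place of code of your own. Each camera call takes 0.05 s, during which the arm holds its last target. There are 200 camera calls.

## Working session

There is one attempt and no reset: what is moved stays moved. The work goes in short steps, Python scripts to look and compute and a tool call to move; the robot and the scene stay as the last step left them, time stands still between calls to the robot, and variables do not carry over. Pictures are saved under pics/ and viewed, about 8 in all and at most 12, crops included, and the job is handed in when it is done.

Besides the shell and the picture viewer there is one more tool, called as name(argument=value, ...) on one line, values as JSON. carry_out: Moves the arm, as the interface text tells. Its arguments: {"type":"object","properties":{"rows":{"type":"array"},"hand":{"type":"number"}},"required":["rows"]}

```bash
mkdir -p pics; ls
python3 - <<'E'
from plant import *
import cv2
print(get_obs())
for n in("scene","top"):
    cv2.imwrite(f"pics/{n}0.png",capture(n)[:,:,::-1]); i=camera_info(n); print(n,i["camera_matrix"],i["pose"])
E
```

```text
pics
{'time': 0.0, 'joint_positions': array([ 1.15800420e+00,  3.42753841e-01,  1.52500725e+00,  1.14155539e-05,
        1.27541764e+00, -1.45996796e-01]), 'dq': array([ 1.86521036e-04, -1.61328763e-04,  9.98596669e-04,  4.77638263e-04,
        8.46117600e-05,  6.42520373e-04]), 'tau': array([ 1.40263772e-03, -4.31230617e+01, -2.44223428e+01,  7.17768981e-02,
        5.59402665e-02, -1.32312734e-04]), 'tool_pos': array([138.21972361, 506.05503639, 226.03223136]), 'tcp_rot': array([ 2.98871364,  1.56921021, -1.990474  ]), 'contact_force': array([0.39462735, 0.9576963 , 0.01150519]), 'moment': array([ 0.04489913,  0.01171716, -0.03256404]), 'grip_width': 92.03410902311681}
scene [[460.81270701   0.         319.00971251]
 [  0.         460.81270701 197.39648021]
 [  0.           0.           1.        ]] [[-8.33358720e-01 -1.95074448e-01  5.17164580e-01 -1.31057469e+01]
 [-5.52129290e-01  3.37495571e-01 -7.62397525e-01  9.17768520e+02]
 [-2.58164787e-02 -9.20892338e-01 -3.88961194e-01  4.60786620e+02]
 [ 0.00000000e+00  0.00000000e+00  0.00000000e+00  1.00000000e+00]]
top [[366.19167879   0.         320.84708629]
 [  0.         366.19167879 205.47554636]
 [  0.           0.           1.        ]] [[ 2.14523876e-02 -9.87220897e-01  1.57907235e-01  3.49712261e+02]
 [-9.99316535e-01 -1.64176673e-02  3.31198343e-02  1.65048775e+02]
 [-3.01041241e-02 -1.58509810e-01 -9.86898364e-01  8.99231706e+02]
 [ 0.00000000e+00  0.00000000e+00  0.00000000e+00  1.00000000e+00]]
```

View pics/scene0.png

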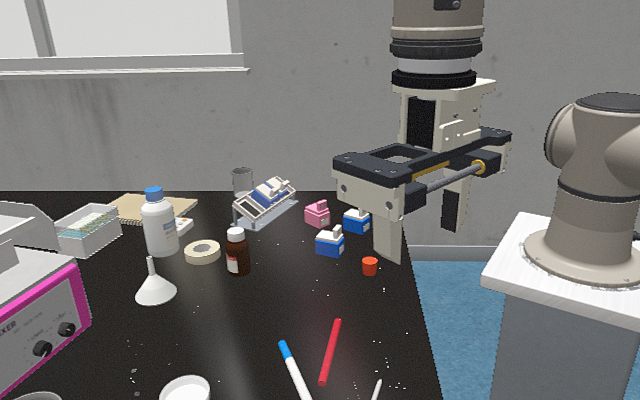

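View pics/top0.png

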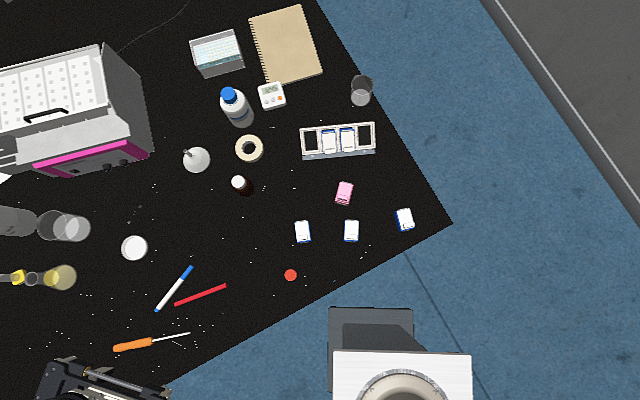

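The scene picture shows two spares at about (330,243) and (357,220), with the third hidden by the gripper. The pink decoy is at (317,214) and the rack at (265,200). In the top picture the spares are at (303,232), (351,231) and (405,220). The rack is at (338,140) with its middle pockets full and its end pockets empty.

```bash
cat > h.py <<'E'
from plant import *
import cv2, numpy as np
def ray(n,uv):
    i=camera_info(n);K=i["camera_matrix"];T=i["pose"]
    d=T[:3,:3]@np.linalg.inv(K)@np.array([uv[0],uv[1],1.]);return T[:3,3],d/np.linalg.norm(d)
def plane(n,uv,z):
    o,d=ray(n,uv);return o+d*(z-o[2])/d[2]
def tri(uvs,uvt):
    o1,d1=ray("scene",uvs);o2,d2=ray("top",uvt)
    s=np.linalg.lstsq(np.c_[d1,-d2],o2-o1,rcond=None)[0]
    a=o1+s[0]*d1;b=o2+s[1]*d2;return (a+b)/2,np.linalg.norm(a-b)
def proj(n,p):
    i=camera_info(n);K=i["camera_matrix"];T=np.linalg.inv(i["pose"])
    q=K@(T[:3,:3]@np.asarray(p,float)+T[:3,3]);return q[:2]/q[2]
def crop(n,name,x0,y0,x1,y1,k):
    im=capture(n)[y0:y1,x0:x1,::-1];cv2.imwrite(f"pics/{name}.png",cv2.resize(im,None,fx=k,fy=k,interpolation=cv2.INTER_CUBIC))
E
python3 - <<'E'
from h import *
crop("top","t1",285,110,435,250,4.2)
im=capture("top");hsv=cv2.cvtColor(im,cv2.COLOR_RGB2HSV)
w=((hsv[...,1]<60)&(hsv[...,2]>150)).astype('uint8');b=cv2.inRange(hsv,(105,120,60),(125,255,255))
for nm,m in(("w",w),("b",b),("wb",((w>0)|(b>0)).astype('uint8'))):
    m=m.copy();m[:, :285]=0;m[:,435:]=0;m[:110]=0;m[250:]=0
    n,l,s,c=cv2.connectedComponentsWithStats(m)
    for k in range(1,n):
        if s[k,4]>15:
            r=cv2.minAreaRect(np.argwhere(l==k)[:,::-1].astype('float32'))
            print(nm,s[k],c[k].round(1),np.round(r[1],1),round(r[2],1),plane("top",c[k],40).round(0))
E
```

```text
w [ 299  122   77   38 1659] [337.6 141.1] [31.9 75.4] 84.5 [647. 156.  40.]
w [337 182  16  17 175] [344.1 189.6] [12.4 16.2] 14.0 [526. 139.  40.]
w [397 208  18  22 271] [405.2 218.2] [20.6 14. ] 74.1 [460.  -5.  40.]
w [295 220  16  22 268] [302.  230.4] [20.2 13.6] 81.9 [427. 237.  40.]
w [344 220  15  20 267] [351.1 229.6] [19. 14.] 90.0 [431. 122.  40.]
b [322 129  13   5  22] [327.3 130.6] [ 3.1 12.1] 85.2 [674. 182.  40.]
b [340 128  14  14  34] [343.8 131.2] [ 9.2 17. ] 49.8 [673. 141.  40.]
b [394 211  21  21  82] [399.  222.4] [24.9 13. ] 41.6 [450.  10.  40.]
b [343 236  16   6  25] [350.2 239.8] [15.5  3.9] 11.3 [407. 124.  40.]
b [296 239  16   4  21] [304.4 240.9] [ 1.9 15.1] 82.4 [403. 231.  40.]
wb [ 299  122   77   38 1718] [337.6 140.8] [31.9 75.4] 84.5 [648. 156.  40.]
wb [337 182  16  17 175] [344.1 189.6] [12.4 16.2] 14.0 [526. 139.  40.]
wb [394 208  21  24 353] [403.8 219.2] [21.8 17.4] 74.1 [458.  -2.  40.]
wb [294 220  18  23 305] [302.4 231. ] [21.6 15.1] 84.0 [426. 236.  40.]
wb [343 220  16  22 307] [350.8 230.3] [21. 15.] 90.0 [429. 122.  40.]
```

View pics/t1.png

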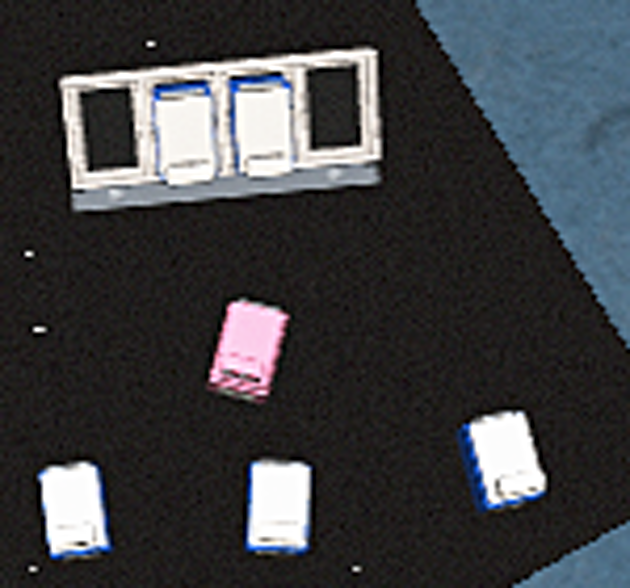

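The crop shows the rack with its two end pockets empty. All three spares have their fins towards the robot: (75,510), (280,505) and (503,460) in the crop. Next I work out the yaws and the jaw direction.

```bash
cat >> h.py <<'E'
from scipy.spatial.transform import Rotation as Ro
def jaw(o):
    z=Ro.from_euler('xyz',o["tcp_rot"]).as_matrix()[:,2];return np.degrees(np.arctan2(z[1],z[0]))
E
python3 - <<'E'
from h import *
o=get_obs();print("jaw",jaw(o),Ro.from_euler('xyz',o["tcp_rot"]).as_matrix().round(2))
im=capture("top");hsv=cv2.cvtColor(im,cv2.COLOR_RGB2HSV)
m=((((hsv[...,1]<60)&(hsv[...,2]>150)))|(cv2.inRange(hsv,(105,120,60),(125,255,255))>0)).astype('uint8')
n,l,s,c=cv2.connectedComponentsWithStats(m)
for nm,(u,v) in dict(A=(302,231),B=(351,230),C=(404,219),R=(337,137)).items():
    k=l[v,u]
    if k==0:k=l[v-12:v+12,u-8:u+8].max()
    mm=cv2.resize((l==k).astype('float32'),None,fx=4,fy=4,interpolation=cv2.INTER_CUBIC)>.5
    p=np.argwhere(mm)[:,::-1]/4.-.375
    w=np.array([plane("top",q,40)[:2] for q in p])
    r=cv2.minAreaRect(w.astype('float32'));print(nm,np.round(r,1) if 0 else r)
    print(cv2.boxPoints(r).round(0).tolist())
E
```

```text
jaw 74.71323499432062 [[-0.   -0.96  0.26]
 [-0.    0.26  0.96]
 [-1.    0.   -0.  ]]Traceback (most recent call last):
  File "<stdin>", line 11, in <module>
  File "h.py", line 7, in plane
    o,d=ray(n,uv);return o+d*(z-o[2])/d[2]
        ~~~^^^^^^
  File "h.py", line 4, in ray
    i=camera_info(n);K=i["camera_matrix"];T=i["pose"]
ValueError: time passes only in moves, steps and waits
```

```bash
sed -i 's/^def ray/import functools\ncamera_info=functools.lru_cache(camera_info)\ndef ray/' h.py
python3 - <<'E'
from h import *
o=get_obs()
im=capture("top");hsv=cv2.cvtColor(im,cv2.COLOR_RGB2HSV)
m=((((hsv[...,1]<60)&(hsv[...,2]>150)))|(cv2.inRange(hsv,(105,120,60),(125,255,255))>0)).astype('uint8')
n,l,s,c=cv2.connectedComponentsWithStats(m)
for nm,(u,v) in dict(A=(302,231),B=(351,230),C=(404,219),R=(337,137)).items():
    k=l[v,u]
    if k==0:k=l[v-12:v+12,u-8:u+8].max()
    mm=cv2.resize((l==k).astype('float32'),None,fx=4,fy=4,interpolation=cv2.INTER_CUBIC)>.5
    p=np.argwhere(mm)[:,::-1]/4.-.375
    w=np.array([plane("top",q,40)[:2] for q in p])
    r=cv2.minAreaRect(w.astype('float32'));print(nm,r)
    print(cv2.boxPoints(r).round(0).tolist())
E
```

```text
A ((425.52142333984375, 235.74147033691406), (53.3437385559082, 36.067256927490234), 9.612249374389648)
[[396.0, 249.0], [402.0, 214.0], [455.0, 222.0], [449.0, 258.0]]
B ((429.1300354003906, 122.98181915283203), (51.241825103759766, 36.771522521972656), 0.3011308014392853)
[[403.0, 141.0], [404.0, 104.0], [455.0, 105.0], [455.0, 142.0]]
C ((457.9828796386719, -1.5860366821289062), (52.483253479003906, 42.79397201538086), 15.283241271972656)
[[427.0, 12.0], [438.0, -29.0], [489.0, -15.0], [478.0, 26.0]]
R ((649.4519653320312, 155.734619140625), (83.13795471191406, 187.288818359375), 6.2944536209106445)
[[598.0, 244.0], [618.0, 58.0], [701.0, 67.0], [681.0, 253.0]]
```

carry_out(rows=[[21,-30,-3,1],[43,-60,-7,2],[64,-89,-10,4],[86,-119,-13,5],[107,-149,-17,6],[129,-179,-20,7],[150,-208,-23,8],[171,-238,-27,9],[193,-268,-30,11],[214,-298,-33,12],[236,-328,-37,13],[257,-357,-42,14],[275,-383,-46,15],[275,-383,-46,15]], hand=50)

```text
time: 1.47
tool_pos: [416.1, 119.4, 180.0]
tcp_rot: [-2.631, 1.569, -1.068]
contact_force: [0.9, 0.6, 0.3]
grip_width: 50.4
```

Run:
```python
from h import *
o=get_obs();print(o["tool_pos"],jaw(o),o["time"],o["contact_force"])
crop("scene","s1",215,150,415,290,4)
crop("top","t2",270,110,440,250,4.5)
```

```text
[416.09627739 119.38634766 179.99414876] 89.51389237561116 1.4667 [0.8918245  0.57390135 0.25416381]
```

View pics/s1.png

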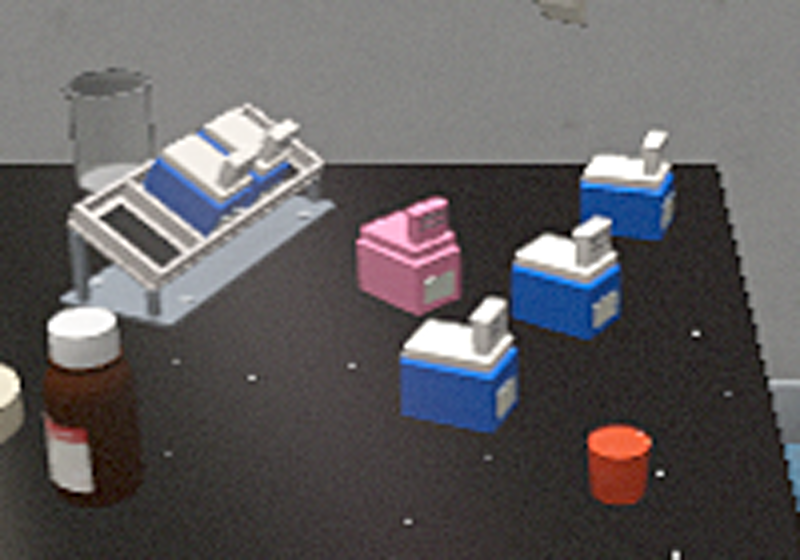

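The scene crop clearly shows all three spares standing with their fins towards the robot. The near bottom corners are at (490,430), (588,337) and (660,239). The rack's near corner pocket is empty at about (135,240), and the far one is at about (300,140).

Run:
```python
from h import *
f=lambda x,y:(215+(x+.5)/4-.5,150+(y+.5)/4-.5)
D=dict(A=[(402,415),(490,430),(517,392)],B=[(513,297),(588,337),(620,318)],C=[(582,225),(660,239),(672,218)])
fin=dict(A=(493,302),B=(597,222),C=(657,134)) # fin top centre
for k,v in D.items():
    p=[plane("scene",f(*q),0)[:2] for q in v]
    c=(p[0]+p[2])/2; e=p[0]-p[1]; yaw=np.arctan2(e[1],e[0])
    print(k,c.round(1),"len",np.linalg.norm(e).round(1),np.linalg.norm(p[1]-p[2]).round(1),"yaw",np.degrees(yaw).round(1), "fin z60",plane("scene",f(*fin[k]),60).round(1))
    # compare: fin expected from top centre
T=dict(A=(425.5,235.7,9.6),B=(429.1,123,.3),C=(458,-1.6,15))
for k,(x,y,a) in T.items():
    a=np.radians(a);P=np.array([x-16*np.cos(a),y-16*np.sin(a)])
    # height where scene fin ray passes closest to that vertical line
    o,d=ray("scene",f(*fin[k]));s=np.dot(P-o[:2],d[:2])/np.dot(d[:2],d[:2]);q=o+s*d;print(k,"exp fin",P.round(1),"ray passes",q.round(1))
# rack: corners of tray in scene (outer top wall edge): near-lower-left, etc.
R=dict(nl=(157,283),nu=(72,215),fu=(247,107),fl=(323,160))
# matching corners in t1 (scale 4.2, off 285,110)
g=lambda x,y:(285+(x+.5)/4.2-.5,110+(y+.5)/4.2-.5)
Rt=dict(nl=(73,187),nu=(61,79),fu=(376,50),fl=(381,158))
P={}
for k in R:
    P[k],e=tri(f(*R[k]),g(*Rt[k]));print(k,P[k].round(1),e.round(1))
print("x edge",np.linalg.norm(P["nu"]-P["nl"]),np.linalg.norm(P["fu"]-P["fl"]),"y",np.linalg.norm(P["nl"]-P["fl"]),np.linalg.norm(P["nu"]-P["fu"]))
c=sum(P.values())/4;X=(P["nu"]+P["fu"]-P["nl"]-P["fl"]);Y=P["nl"]+P["nu"]-P["fl"]-P["fu"]
print("c",c,"slope",np.degrees(np.arctan2(X[2],np.hypot(*X[:2]))),"yawx",np.degrees(np.arctan2(X[1],X[0])),"yawy",np.degrees(np.arctan2(-Y[0],Y[1])),"y tilt",Y[2])
```

```text
A [428.9 233.3] len 46.4 40.3 yaw 12.5 fin z60 [411.  229.7  60. ]
B [436.1 111.9] len 63.4 29.0 yaw -19.7 fin z60 [413.1 119.5  60. ]
C [461.4 -10. ] len 50.6 32.6 yaw 6.1 fin z60 [444.  -12.7  60. ]
A exp fin [409.7 233. ] ray passes [409.1 232.7  61.7]
B exp fin [413.1 122.9] ray passes [411.7 122.2  61.3]
C exp fin [442.5  -5.7] ray passes [441.   -6.5  62.7]
nl [617.7 244.   25.5] 0.5
nu [672.  249.7  56.5] 0.6
fu [690.8  69.5  58.6] 0.2
fl [636.1  63.9  31.3] 1.4
x edge 62.827896051839765 61.38577883352643 y 181.07429375533647 181.14085685512035
c [654.15554652 156.7831166   42.99408478] slope 27.98540011698734 yawx 5.934598078233292 yawy 5.884752487340558 y tilt -7.911577447981358
```

View pics/t2.png

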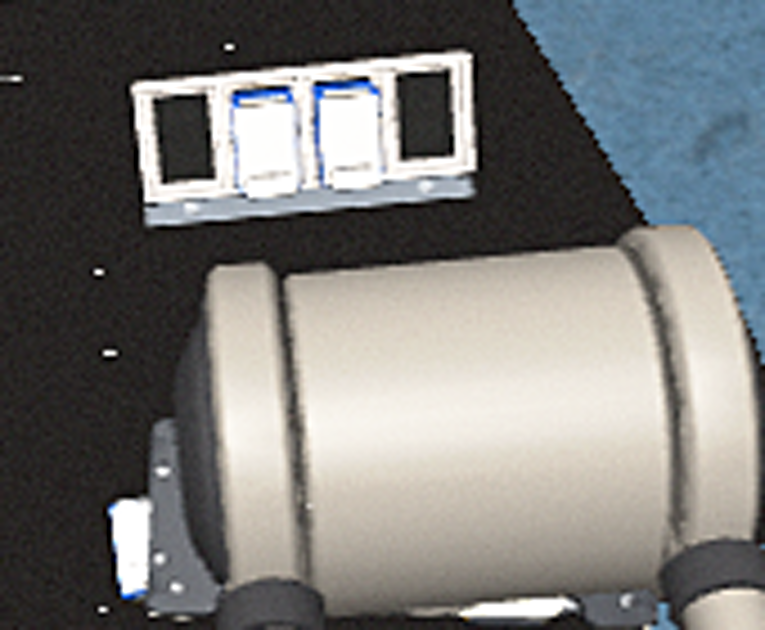

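```bash
cat >> h.py <<'E'
O=np.array([658.,157.,38.]);YAW=np.radians(5.9)
def tray(p,O=O):
    return O+Ro.from_euler('ZY',[YAW,-np.pi/6]).as_matrix()@np.asarray(p,float)
E
python3 - <<'E'
from h import *
out=[]
for n,f,(x0,y0),k in(("scene","s1",(215,150),4),("top","t2",(270,110),4.5)):
    im=cv2.imread(f"pics/{f}.png")
    def pt(p):
        return tuple(int(v) for v in ((proj(n,p)-[x0,y0]+.5)*k-.5))
    def loop(ps,col): 
        ps=[pt(p) for p in ps]
        for i in range(len(ps)): cv2.line(im,ps[i],ps[i-1],col,1)
    loop([tray(p) for p in((-32,-90,12),(32,-90,12),(32,90,12),(-32,90,12))],(0,0,255))
    for j in(-66,66): loop([tray(p) for p in((-28,j-20,0),(28,j-20,0),(28,j+20,0),(-28,j+20,0))],(0,255,0))
    for j in(-22,22): loop([tray(p) for p in((-21,j-12,60),(-11,j-12,60),(-11,j+12,60),(-21,j+12,60))],(255,0,255))
    for j in(-22,22): loop([tray(p) for p in((-25,j-17,32),(25,j-17,32),(25,j+17,32),(-25,j+17,32))],(0,255,255))
    out.append(cv2.resize(im[60:330,30:370] if n=="scene" else im[20:290,100:500][:, :340],None,fx=1.7,fy=1.1*1.0) if 0 else cv2.resize(im[80:320,40:360] if n=="scene" else im[30:240,110:490],(560,290 if n=="top" else 400-110)))
cv2.imwrite("pics/ov.png",np.vstack(out))
E
```

```text
(no output)
```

View pics/ov.png

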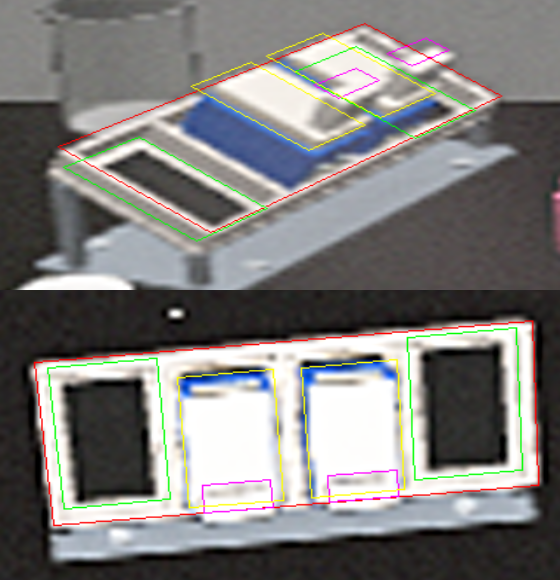

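The overlay fits the tray to about 2 mm in the top view. The scene view disagrees by up to 5 mm at the near end, so I will use contact force to find the height when seating. The stored cases sit about 3 mm downhill in their pockets. Now I pinch the fin of spare B.

carry_out(rows=[[-4,1.5,-35,0.5],[-4,1.5,-70,0.5],[-4,1.5,-100,0.5],[-4,1.5,-120,0.5],[-4,1.5,-132,0.5],[-4,1.5,-132,0.5]])

```text
time: 2.07
tool_pos: [407.2, 124.9, 46.3]
tcp_rot: [1.682, 1.565, -3.029]
contact_force: [-1.2, 0.4, -0.6]
grip_width: 50.3
```

carry_out(rows=[[0,0,0,0],[0,0,0,0],[0,0,0,0],[0,0,0,0],[0,0,0,0],[0,0,0,0]], hand=20)

```text
time: 2.57
tool_pos: [407.7, 124.9, 47.0]
tcp_rot: [1.663, 1.566, -3.048]
contact_force: [-0.4, 0.5, 4.1]
grip_width: 23.5
```

carry_out(rows=[[1,0,1.7,0],[2.1,0,3.4,0],[3.2,0,5,0],[4.4,0,6.5,0],[5.7,0,8,0],[7,0,9.4,0],[7,0,9.4,0]])

```text
time: 3.15
tool_pos: [415.2, 124.9, 56.6]
tcp_rot: [1.666, 1.567, -3.045]
contact_force: [0.4, 0.2, -1.1]
grip_width: 23.4
```

Run:
```python
from h import *
o=get_obs();print(o["tool_pos"],jaw(o),o["contact_force"],o["moment"])
crop("scene","b1",295,170,415,260,6)
```

```text
[415.17324146 124.94481836  56.62804719] 90.10883692158004 [ 0.39029144  0.15128845 -1.1127385 ] [-0.0137382  -0.01989198 -0.0022168 ]
```

View pics/b1.png

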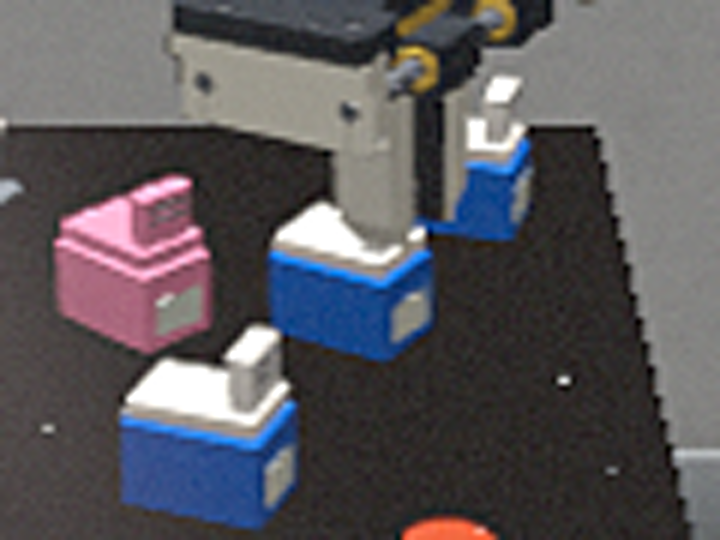

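The crop shows the lid of B still tight on its body and the body's lower edge raised: the near corner is at (385,360) against about (402,386) before. That suggests the stiff lid. I'll finish the swing and confirm it by numbers.

carry_out(rows=[[1.4,0,1.4,0],[2.9,0,2.8,0],[4.5,0,4,0],[6.1,0,5.1,0],[7.7,0,6.3,0],[9.3,0,7.4,0],[9.3,0,7.4,0],[9.3,0,7.4,0]])

```text
time: 3.87
tool_pos: [424.3, 124.9, 63.9]
tcp_rot: [1.668, 1.567, -3.042]
contact_force: [0.0, -0.0, -1.9]
grip_width: 23.4
```

Run:
```python
from h import *
o=get_obs();print(o["tool_pos"],jaw(o),o["contact_force"],o["moment"])
a=cv2.imread("pics/s1.png");crop("scene","b2",215,150,415,290,4);b=cv2.imread("pics/b2.png")
c=np.hstack([a[170:360,480:680],b[170:360,480:680]]);cv2.imwrite("pics/b2c.png",cv2.resize(c,None,fx=2,fy=2))
```

```text
[424.28794211 124.92271477  63.91102275] 90.10731161820637 [ 0.02954174 -0.00996547 -1.89377397] [-0.00189802  0.03198482 -0.02774217]
```

View pics/b2c.png

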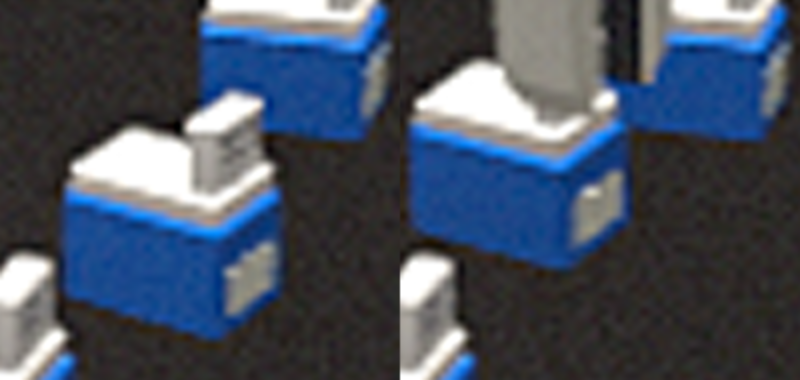

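Both panels show B clearly: the case rose as one piece with its lid shut, so B is the stiff one. I set it back where it stood.

carry_out(rows=[[-4,0,-3,0],[-8,0,-6,0],[-12,0,-9,0],[-16.6,0,-12,0],[-16.6,0,-14,0],[-16.6,0,-15.5,0],[-16.6,0,-16.5,0],[-16.6,0,-17,0],[-16.6,0,-17,0]])

```text
time: 4.67
tool_pos: [407.5, 124.9, 47.1]
tcp_rot: [1.684, 1.566, -3.026]
contact_force: [-1.9, -0.7, 3.6]
grip_width: 23.5
```

carry_out(rows=[[0,0,0,0],[0,0,0,0],[0,0,0,0],[0,0,0,0]], hand=44)

```text
time: 5.0
tool_pos: [407.8, 124.9, 47.1]
tcp_rot: [1.675, 1.567, -3.036]
contact_force: [-0.5, 0.2, 0.4]
grip_width: 42.4
```

carry_out(rows=[[0,0,20,0],[0,0,45,0],[0,20,60,2],[0,55,60,5],[0,90,60,8],[0,108,55,10],[0,108,55,10],[0,108,55,10]])

```text
time: 5.67
tool_pos: [407.4, 233.3, 101.8]
tcp_rot: [1.737, 1.566, -2.797]
contact_force: [0.2, 0.3, -0.2]
grip_width: 44.3
```

Run:
```python
from h import *
o=get_obs();print(o["tool_pos"],jaw(o),o["contact_force"],o["time"])
```

```text
[407.36324693 233.34970032 101.8070291 ] 100.20415576271333 [ 0.21768232  0.3158247  -0.18390769] 5.6667
```

carry_out(rows=[[2,0,-15,0],[2.5,0,-30,0],[2.5,0,-42,0],[2.5,0,-50,0],[2.5,0,-52,0],[2.5,0,-52,0]])

```text
time: 6.17
tool_pos: [409.8, 232.6, 49.5]
tcp_rot: [1.755, 1.565, -2.781]
contact_force: [0.1, -0.2, 0.7]
grip_width: 43.5
```

carry_out(rows=[[0,0,0,0],[0,0,0,0],[0,0,0,0],[0,0,0,0],[0,0,0,0]], hand=23.5)

```text
time: 6.58
tool_pos: [410.0, 232.9, 50.0]
tcp_rot: [1.697, 1.566, -2.839]
contact_force: [-0.6, 2.1, 1.2]
grip_width: 24.1
```

carry_out(rows=[[0.5,0,0.8,0],[1.1,0,1.7,0],[1.6,0,2.6,0],[2.1,0,3.4,0],[2.7,0,4.2,0],[3.2,0,5,0],[3.2,0,5,0]])

```text
time: 7.17
tool_pos: [413.4, 232.9, 55.1]
tcp_rot: [1.707, 1.566, -2.828]
contact_force: [0.0, 0.5, -1.2]
grip_width: 23.5
```

Run:
```python
from h import *
o=get_obs();print(o["tool_pos"],jaw(o),o["contact_force"],o["moment"])
a=cv2.imread("pics/s1.png");crop("scene","a1",215,150,415,290,4);b=cv2.imread("pics/a1.png")
c=np.hstack([a[250:450,370:570],b[250:450,370:570]]);cv2.imwrite("pics/a1c.png",cv2.resize(c,None,fx=2,fy=2))
```

```text
[413.42139712 232.85618209  55.0824193 ] 100.12341737640351 [ 0.00937665  0.46119075 -1.19706405] [-0.00081306  0.12125567  0.00541131]
```

View pics/a1c.png

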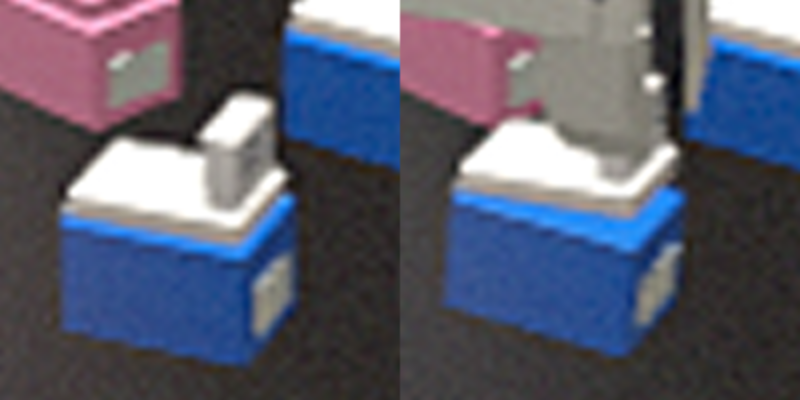

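The picture shows A's lid opening relative to its body, so the lid is free. The pads are not letting the fin turn, though, and that has raised the rear of the body by a few mm. I ease the pinch so the fin can pivot.

carry_out(rows=[[0,0,0,0],[0,0,0,0],[0,0,0,0]], hand=23.8)

```text
time: 7.47
tool_pos: [413.5, 232.9, 55.1]
tcp_rot: [1.703, 1.566, -2.832]
contact_force: [-0.4, -0.0, -0.5]
grip_width: 24.1
```

```bash
cat >> h.py <<'E'
def bluepts(n,x0,y0,x1,y1):
    im=capture(n);hsv=cv2.cvtColor(im,cv2.COLOR_RGB2HSV);m=cv2.inRange(hsv,(105,120,40),(125,255,255));k=np.zeros_like(m);k[y0:y1,x0:x1]=m[y0:y1,x0:x1]
    n_,l,s,c=cv2.connectedComponentsWithStats(k);j=1+np.argmax(s[1:,4]);p=np.argwhere(l==j)[:,::-1]
    return dict(n=len(p),bl=p[np.argmax(p[:,1]-.8*p[:,0])].tolist(),low=p[np.argmax(p[:,1])].tolist(),left=[int(p[:,0].min()),int(p[p[:,0]==p[:,0].min(),1].max())])
E
python3 - <<'E'
from h import *
o=get_obs();print(o["tool_pos"],o["contact_force"],o["moment"],o["grip_width"])
print(bluepts("scene",305,225,347,262))
E
```

```text
[413.4706568  232.88502013  55.06497199] [-0.42946595 -0.01055233 -0.48227864] [0.01334151 0.02071624 0.04082315] 24.10339923290804
{'n': 426, 'bl': [313, 250], 'low': [332, 256], 'left': [313, 250]}
```

```bash
cat >> h.py <<'E'
def edges(im,x0,y0,x1,y1):
    """subpixel-ish top and bottom of the blue body per column (4x crop, bgr)"""
    hsv=cv2.cvtColor(im,cv2.COLOR_BGR2HSV);m=cv2.inRange(hsv,(105,110,40),(125,255,255));k=np.zeros_like(m);k[y0:y1,x0:x1]=m[y0:y1,x0:x1]
    n_,l,s,c=cv2.connectedComponentsWithStats(k);j=1+np.argmax(s[1:,4]);M=l==j;xs=np.where(M.any(0))[0]
    out=[]
    for x in np.linspace(xs[0]+3,xs[-1]-3,9).astype(int):
        r=np.where(M[:,x])[0];out.append((int(x),int(r[0]),int(r[-1])))
    return out
E
python3 - <<'E'
from h import *
crop("scene","a2",215,150,415,290,4)
for f in("s1","a1","a2"):print(f,edges(cv2.imread(f"pics/{f}.png"),380,310,535,450))
E
```

```text
s1 [(402, 358, 414), (416, 360, 418), (430, 363, 419), (444, 365, 423), (458, 368, 427), (472, 371, 430), (486, 373, 432), (500, 361, 425), (515, 347, 408)]
a1 [(395, 349, 403), (409, 347, 407), (423, 349, 411), (438, 352, 416), (452, 355, 419), (466, 356, 423), (481, 359, 427), (495, 350, 415), (510, 344, 370)]
a2 [(395, 349, 403), (409, 347, 407), (423, 349, 411), (438, 352, 416), (452, 355, 419), (466, 356, 424), (481, 359, 427), (495, 350, 415), (510, 344, 369)]
```

carry_out(rows=[[0,0,0,0],[0,0,0,0],[0,0,0,0]], hand=24)

```text
time: 7.82
tool_pos: [413.6, 232.9, 55.1]
tcp_rot: [1.693, 1.567, -2.842]
contact_force: [0.9, 0.5, -0.3]
grip_width: 23.8
```

Run:
```python
from h import *
o=get_obs();print(o["tool_pos"],o["contact_force"],o["moment"],o["grip_width"])
crop("scene","a3",215,150,415,290,4)
for f in("a3",):print(f,edges(cv2.imread(f"pics/{f}.png"),380,310,535,450))
```

```text
[413.59243672 232.94891069  55.13927865] [ 0.91199619  0.496095   -0.31963914] [ 0.11101422 -0.03548487  0.05572166] 23.764969748437423
a3 [(395, 349, 403), (409, 348, 407), (423, 350, 411), (438, 352, 415), (452, 354, 420), (466, 356, 423), (481, 359, 427), (495, 348, 415), (510, 344, 370)]
```

carry_out(rows=[[0,0,0,0],[0,0,0,0],[0,0,0,0]], hand=24.2)

```text
time: 8.12
tool_pos: [413.7, 233.0, 55.2]
tcp_rot: [1.686, 1.567, -2.85]
contact_force: [-0.3, 0.9, 0.0]
grip_width: 24.1
```

Run:
```python
from h import *
o=get_obs();print(o["tool_pos"],o["contact_force"],o["moment"],o["grip_width"])
crop("scene","a4",215,150,415,290,4)
for f in("a4",):print(f,edges(cv2.imread(f"pics/{f}.png"),380,310,535,450))
```

```text
[413.70418223 233.01525175  55.19789992] [-0.27863369  0.90718314  0.00123949] [ 0.1431104  -0.09121593  0.060488  ] 24.10252978832385
a4 [(396, 351, 406), (410, 351, 410), (424, 352, 414), (438, 354, 417), (452, 356, 421), (466, 357, 424), (480, 359, 428), (494, 350, 419), (509, 343, 399)]
```

carry_out(rows=[[1,0,1.3,0],[2.1,0,2.5,0],[3.3,0,3.7,0],[4.5,0,4.9,0],[5.8,0,6.1,0],[7.1,0,7.2,0],[8.4,0,8.3,0],[9.8,0,9.4,0],[11.3,0,10.5,0],[12.8,0,11.6,0],[12.8,0,11.6,0]], hand=24.15)

```text
time: 9.08
tool_pos: [426.9, 233.0, 67.0]
tcp_rot: [1.688, 1.568, -2.848]
contact_force: [-0.5, 0.1, -0.4]
grip_width: 24.5
```

Run:
```python
from h import *
o=get_obs();print(o["tool_pos"],o["contact_force"],o["moment"],o["grip_width"])
crop("scene","a5",215,150,415,290,4);b=cv2.imread("pics/a5.png")
print(edges(b,370,300,535,450))
cv2.imwrite("pics/a5c.png",cv2.resize(np.hstack([cv2.imread("pics/a4.png")[240:450,370:570],b[240:450,370:570]]),None,fx=2,fy=2))
```

```text
[426.92009074 233.04152256  66.98773108] [-0.50749763  0.10921077 -0.40699761] [ 0.13867075 -0.08235705 -0.00517146] 24.46842976785375
[(398, 350, 407), (412, 346, 411), (426, 343, 414), (440, 338, 418), (455, 334, 421), (469, 333, 424), (483, 337, 427), (497, 339, 416), (512, 343, 398)]
```

View pics/a5c.png

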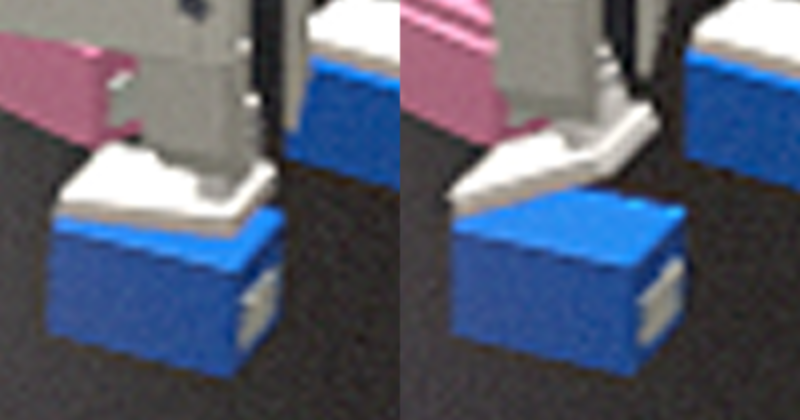

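The right-hand panel shows A's lid open by about 30° with the body flat on the worktop, so A is good. I shut it by reversing the arc, then grip firmly.

carry_out(rows=[[-1.5,0,-1.1,0],[-3,0,-2.2,0],[-4.4,0,-3.3,0],[-5.7,0,-4.4,0],[-7,0,-5.5,0],[-8.3,0,-6.7,0],[-9.5,0,-7.9,0],[-10.7,0,-9.1,0],[-11.8,0,-10.3,0],[-12.9,0,-11.7,0],[-14,0,-13.3,0],[-15,0,-15,0],[-16,0,-16.8,0],[-16,0,-17.3,0]])

```text
time: 10.3
tool_pos: [410.4, 232.8, 49.3]
tcp_rot: [1.727, 1.567, -2.809]
contact_force: [-0.1, -1.1, 0.7]
grip_width: 24.4
```

Run:
```python
from h import *
o=get_obs();print(o["tool_pos"],o["contact_force"],o["moment"],o["grip_width"])
crop("scene","a6",215,150,415,290,4);b=cv2.imread("pics/a6.png")
print(edges(b,370,300,535,450))
```

```text
[410.4075457  232.84999367  49.31252947] [-0.06627716 -1.12073772  0.74676701] [-0.11173987  0.03895546 -0.00331423] 24.413361278778325
[(396, 355, 391), (410, 356, 415), (424, 359, 416), (438, 362, 419), (453, 364, 423), (467, 367, 426), (481, 369, 428), (495, 356, 421), (510, 342, 370)]
```

carry_out(rows=[[0,0,0,0],[0,0,0,0],[0,0,0,0],[0,0,0,0],[0,0,3,0],[0,0,6,0],[0,0,10,0],[0,0,15,0],[0,0,20,0],[0,0,26,0],[0,0,34,0],[0,0,44,0],[0,0,56,0],[0,0,70,0],[0,0,84,0],[0,0,97,0],[0,0,105,0],[0,0,105,0]], hand=15)

```text
time: 11.85
tool_pos: [411.4, 233.2, 156.3]
tcp_rot: [1.479, 1.57, -3.057]
contact_force: [0.2, -0.1, -2.4]
grip_width: 23.6
```

Run:
```python
from h import *
o=get_obs();print(o["tool_pos"],jaw(o),o["contact_force"],o["moment"],o["grip_width"])
```

```text
[411.38788403 233.22787389 156.31645189] 100.12471801143843 [ 0.15479765 -0.14367931 -2.44684203] [-0.01235191  0.08283491 -0.01043924] 23.622530186691073
```

carry_out(rows=[[4,0,0,0],[13,-1,0,-0.5],[26,-2,0,-1],[43,-4,0,-1.5],[62,-6,0,-2],[82,-8,0,-2.5],[102,-10,0,-3],[121,-12,0,-3.5],[138,-13,0,-4],[153,-15,0,-4.2],[165,-16,0,-4.2],[174,-17,0,-4.2],[179,-17,0,-4.2],[179,-17,0,-4.2],[179,-17,0,-4.2],[179,-17,0,-4.2]])

```text
time: 13.18
tool_pos: [589.8, 216.3, 155.8]
tcp_rot: [1.582, 1.569, -3.027]
contact_force: [-0.6, 0.8, -2.5]
grip_width: 23.5
```

Run:
```python
from h import *
o=get_obs();print(o["tool_pos"],jaw(o),o["contact_force"],o["moment"],o["grip_width"])
crop("scene","c1",215,110,335,235,4)
crop("top","c1t",275,95,375,215,4)
a=cv2.imread("pics/c1.png");b=cv2.imread("pics/c1t.png");b=cv2.resize(b,(320,384));b=cv2.copyMakeBorder(b,0,a.shape[0]-384,0,0,0)
cv2.imwrite("pics/c1c.png",np.hstack([a,b]))
```

```text
[589.82640987 216.26005952 155.82483075] 95.92931176129022 [-0.64837137  0.83235854 -2.52991022] [-0.00795695  0.14818948  0.00747467] 23.532630359387976
```

View pics/c1c.png

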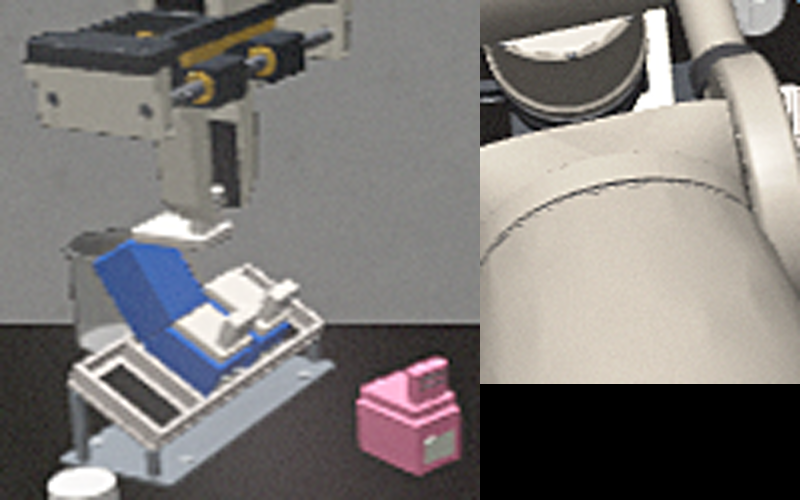

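The scene crop shows A hanging from its level lid with the body tilted about 50°, front edge down, over the near empty pocket. The rear-bottom corner is at (95,260) and the hinge end at (130,240). I check this against the prediction.

Run:
```python
from h import *
o=get_obs();t=o["tool_pos"];a=np.radians(5.9);X=np.array([np.cos(a),np.sin(a),0]);Y=np.array([-np.sin(a),np.cos(a),0]);Z=np.array([0,0,1.])
f=lambda p:((proj("scene",p)-[215,110]+.5)*4-.5).round(0)
for dx in(39.5,42.5):
  for ph in(48,55):
    c,s=np.cos(np.radians(ph)),np.sin(np.radians(ph));H=t+dx*X-18*Z
    g=lambda x,z,y=17:f(H+(x*c-z*s)*X+(x*s+z*c)*Z+y*Y)
    print(dx,ph,"rearbot",g(1.5,-32),"reartop",g(1.5,0),"reartop far",g(1.5,0,-17),"frontbot",g(-48.5,-32),"fronttop",g(-48.5,0))
im=cv2.imread("pics/c1.png");hsv=cv2.cvtColor(im,cv2.COLOR_BGR2HSV);m=cv2.inRange(hsv,(105,110,40),(125,255,255));m[400:]=0
p=np.argwhere(m)[:,::-1];print("left",p[np.argmin(p[:,0])],"top",p[np.argmin(p[:,1])],"lowleft",[ (y,int(p[p[:,1]==y,0].min()),int(p[p[:,1]==y,0].max())) for y in range(240,400,12)])
```

```text
39.5 48 rearbot [100. 272.] reartop [133. 240.] reartop far [169. 221.] frontbot [157. 345.] fronttop [190. 315.]
39.5 55 rearbot [ 96. 265.] reartop [133. 240.] reartop far [170. 221.] frontbot [146. 344.] fronttop [184. 320.]
42.5 48 rearbot [ 96. 271.] reartop [128. 239.] reartop far [165. 220.] frontbot [152. 344.] fronttop [186. 314.]
42.5 55 rearbot [ 92. 265.] reartop [128. 239.] reartop far [165. 220.] frontbot [141. 343.] fronttop [179. 319.]Traceback (most recent call last):
  File "<stdin>", line 10, in <module>
    return umr_minimum(a, axis, None, out, keepdims, initial, where)
ValueError: zero-size array to reduction operation minimum which has no identity
```

The picture matches the prediction with the hinge about 41 mm ahead of the TCP and a hang of about 55°. I descend towards the pocket and watch the force.

carry_out(rows=[[1,0,-4,0],[3,0,-10,0],[5,0.5,-17,0],[5.5,0.5,-25,0],[5.5,0.5,-33,0],[5.5,0.5,-40,0],[5.5,0.5,-45,0],[5.5,0.5,-48,0],[5.5,0.5,-48,0],[5.5,0.5,-48,0]])

```text
time: 14.12
tool_pos: [595.5, 216.9, 108.3]
tcp_rot: [1.453, 1.57, 3.127]
contact_force: [0.3, -0.2, -2.4]
grip_width: 23.5
```

carry_out(rows=[[0,0,-1,0],[0,0,-2,0],[0,0,-3,0],[0,0,-4,0],[0,0,-4,0]])

```text
time: 14.53
tool_pos: [595.4, 216.9, 104.3]
tcp_rot: [1.439, 1.57, 3.113]
contact_force: [0.7, 0.2, -0.9]
grip_width: 23.4
```

carry_out(rows=[[0,0,-1,0],[0,0,-2,0],[0,0,-3,0],[0,0,-3,0]])

```text
time: 14.87
tool_pos: [595.3, 216.9, 101.0]
tcp_rot: [1.538, 1.57, -3.071]
contact_force: [-0.4, -0.8, -1.0]
grip_width: 23.5
```

carry_out(rows=[[2,0,0,0],[4,0.5,0,0],[6,0.5,-0.5,0],[8,1,-0.5,0],[10,1,-1,0],[12,1,-1.5,0],[14,1.5,-2.3,0],[16,1.5,-3.2,0],[18,2,-4.3,0],[20,2,-5.5,0],[20,2,-5.5,0]])

```text
time: 15.78
tool_pos: [614.5, 218.8, 95.9]
tcp_rot: [1.585, 1.567, -3.023]
contact_force: [-6.2, -1.4, 5.1]
grip_width: 23.3
```

```bash
cat >> h.py <<'E'
def bodycheck(t,dx,phs,hz=18,yw=5.9):
    a=np.radians(yw);X=np.array([np.cos(a),np.sin(a),0]);Y=np.array([-np.sin(a),np.cos(a),0]);Z=np.array([0,0,1.])
    H=t+dx*X-hz*Z
    for ph in phs:
        c,s=np.cos(np.radians(ph)),np.sin(np.radians(ph))
        g=lambda x,z,y=17:proj("scene",H+(x*c-z*s)*X+(x*s+z*c)*Z+y*Y).round(1)
        print(ph,"rearbot",g(1.5,-32),"reartop",g(1.5,0),"frontbot",g(-48.5,-32),"fronttop",g(-48.5,0))
E
python3 - <<'E'
from h import *
o=get_obs();print(o["tool_pos"],jaw(o),o["contact_force"],o["moment"],o["grip_width"])
bodycheck(o["tool_pos"],41,(25,30,40))
crop("scene","d1",215,150,335,235,6)
im=cv2.imread("pics/d1.png");hsv=cv2.cvtColor(im,cv2.COLOR_BGR2HSV);m=cv2.inRange(hsv,(100,110,30),(128,255,255))
q=[]
for x in range(235,300,5):
    r=np.where(m[:,(x-215)*6+2])[0]
    if len(r):q.append((x,round(150+r[0]/6,1),round(150+r[-1]/6,1)))
print(q)
E
```

```text
[614.50621457 218.81734524  95.88181874] 95.94666107214441 [-6.2486423  -1.39315313  5.11954804] [-0.1438803   0.9411796   0.00864882] 23.308434644515117
25 rearbot [236.6 205.3] reartop [240.3 194.2] frontbot [254.1 217.5] fronttop [258.2 206.5]
30 rearbot [235.7 204.5] reartop [240.3 194.2] frontbot [252.5 218.1] fronttop [257.5 207.9]
40 rearbot [233.9 202.8] reartop [240.4 194.1] frontbot [249.2 218.9] fronttop [256.  210.4]
[(240, np.float64(194.0), np.float64(204.3)), (245, np.float64(194.8), np.float64(208.3)), (250, np.float64(196.0), np.float64(212.3)), (255, np.float64(197.0), np.float64(214.8)), (260, np.float64(196.5), np.float64(204.0)), (265, np.float64(197.8), np.float64(207.7)), (270, np.float64(186.7), np.float64(203.0)), (275, np.float64(197.8), np.float64(199.2)), (280, np.float64(194.2), np.float64(196.2)), (285, np.float64(190.8), np.float64(193.3))]
```

carry_out(rows=[[-1,0,0,0],[-2,0,-0.3,0],[-2.5,0,-0.5,0],[-2.5,0,-0.5,0]])

```text
time: 16.17
tool_pos: [611.9, 218.7, 95.6]
tcp_rot: [1.663, 1.568, -2.945]
contact_force: [-2.5, -1.8, 1.0]
grip_width: 23.6
```

carry_out(rows=[[-1,0,-0.5,0],[-2,0,-1,0],[-2,0,-1,0]])

```text
time: 16.42
tool_pos: [610.2, 218.8, 94.6]
tcp_rot: [1.604, 1.569, -3.005]
contact_force: [-0.3, -0.8, 0.7]
grip_width: 23.5
```

Forces are near zero and the body is carried by the pocket. I ease the pinch, lower the lid part of the way, then release it clear of the neighbouring fin.

carry_out(rows=[[0,0,0,0],[0,0,0,0],[-0.8,0,-1.5,0],[-1.5,0,-3,0],[-2.2,0,-4.5,0],[-2.8,0,-6,0],[-3.4,0,-7.2,0],[-3.8,0,-8.5,0],[-3.8,0,-8.5,0]], hand=24.15)

```text
time: 17.17
tool_pos: [606.1, 218.8, 85.7]
tcp_rot: [1.623, 1.568, -2.985]
contact_force: [-0.6, -0.4, 0.5]
grip_width: 24.5
```

carry_out(rows=[[0,0,0,0],[0,0,0,0],[0,0,0,0],[0,0,0,0]], hand=32)

```text
time: 17.5
tool_pos: [606.2, 218.9, 85.8]
tcp_rot: [1.563, 1.568, -3.046]
contact_force: [-0.3, -0.4, 0.7]
grip_width: 32.0
```

carry_out(rows=[[0,0,8,0],[0,0,20,0],[0,0,40,0],[-10,0,60,0],[-35,-8,75,0],[-65,-20,80,2],[-95,-35,80,4],[-120,-50,80,6],[-120,-50,80,6]])

```text
time: 18.25
tool_pos: [481.7, 167.2, 167.0]
tcp_rot: [1.654, 1.565, -2.848]
contact_force: [0.6, 1.0, 0.6]
grip_width: 31.9
```

Run:
```python
from h import *
o=get_obs();print(o["tool_pos"],jaw(o),o["contact_force"],o["time"])
crop("scene","e1",215,150,335,235,6)
im=cv2.imread("pics/e1.png");s=cv2.resize(cv2.imread("pics/s1.png")[0:340,0:480],None,fx=1.5,fy=1.5,interpolation=cv2.INTER_CUBIC)
def loop(ps,col):
    ps=[tuple(int(v) for v in ((proj("scene",tray(p))-[215,150]+.5)*6-.5)) for p in ps]
    print(ps)
j=66
loop([(-28,j+17,32),(22,j+17,32),(22,j-17,32)],0);loop([(-24,j-12,60),(-14,j+12,60)],0)
hsv=cv2.cvtColor(im,cv2.COLOR_BGR2HSV);m=cv2.inRange(hsv,(100,110,30),(128,255,255));w=((hsv[...,1]<50)&(hsv[...,2]>170))
for x in range(100,480,20):
    r=np.where(m[:,x])[0];q=np.where(w[:,x])[0];print(x,"blue",(r[0],r[-1]) if len(r) else None,"white top",q[0] if len(q) else None)
```

```text
[481.67534915 167.19691884 166.98301712] 102.03929260782225 [0.57987366 1.01262258 0.59275513] 18.25
[(263, 355), (160, 273), (214, 241)]
[(327, 265), (269, 272)]
100 blue None white top 443
120 blue None white top 304
140 blue None white top 256
160 blue (np.int64(292), np.int64(332)) white top 251
180 blue (np.int64(284), np.int64(348)) white top 247
200 blue (np.int64(299), np.int64(364)) white top 246
220 blue (np.int64(317), np.int64(380)) white top 238
240 blue (np.int64(238), np.int64(395)) white top 247
260 blue (np.int64(253), np.int64(369)) white top 215
280 blue (np.int64(340), np.int64(348)) white top 202
300 blue (np.int64(196), np.int64(336)) white top 206
320 blue (np.int64(211), np.int64(329)) white top 180
340 blue (np.int64(228), np.int64(312)) white top 167
360 blue (np.int64(288), np.int64(299)) white top 160
380 blue (np.int64(258), np.int64(297)) white top 161
400 blue (np.int64(262), np.int64(270)) white top 174
420 blue (np.int64(248), np.int64(259)) white top 184
440 blue None white top 183
460 blue None white top 222
```

Run:
```python
from h import *
s=cv2.resize(cv2.imread("pics/s1.png")[0:340,0:480],None,fx=1.5,fy=1.5,interpolation=cv2.INTER_CUBIC);e=cv2.imread("pics/e1.png")
def blue(im):
    h=cv2.cvtColor(im,cv2.COLOR_BGR2HSV);return cv2.inRange(h,(100,110,30),(128,255,255))
P=lambda p:((proj("scene",tray(p))-[215,150]+.5)*6-.5).round(0)
for j in(22,66):print(j,"near face top rear/front",P((22,j+17,32)),P((-28,j+17,32)),"bottom",P((22,j+17,0)),P((-28,j+17,0)),"wall top in/out",P((0,j+20,12)),P((0,j+24,12)))
for nm,im,xs in(("s1 stored",s,range(215,330,12)),("e1 A",e,range(148,270,12))):
    m=blue(im);print(nm)
    for x in xs:
        r=np.where(m[:,x])[0]
        d=np.split(r,np.where(np.diff(r)>2)[0]+1);print(x,[(int(k[0]),int(k[-1])) for k in d if len(k)>2],end=' ')
    print()
# diff of stored fin region & lid band of A: pixel rows of white/beige at column
for x in(160,180,200,220,240):print(x,[tuple(int(v) for v in e[y,x]) for y in range(240,320,8)])
```

```text
22 near face top rear/front [230. 232.] [330. 312.] bottom [202. 293.] [300. 372.] wall top in/out [251. 308.] [245. 312.]
66 near face top rear/front [160. 273.] [263. 356.] bottom [132. 335.] [233. 417.] wall top in/out [182. 351.] [176. 355.]
s1 stored
215 [] 227 [(254, 288)] 239 [(238, 296)] 251 [(247, 307)] 263 [(256, 315)] 275 [(266, 326)] 287 [(275, 290), (294, 333)] 299 [(197, 202), (285, 300), (306, 343)] 311 [(204, 210), (295, 307), (314, 330), (337, 349)] 323 [(213, 221), (303, 321)] 
e1 A
148 [(316, 323)] 160 [(292, 332)] 172 [(276, 343)] 184 [(287, 352)] 196 [(296, 362)] 208 [(307, 370)] 220 [(317, 380)] 232 [(326, 390)] 244 [(239, 246), (337, 396)] 256 [(251, 256), (347, 373)] 268 [(259, 266), (346, 355)] 
160 [(112, 111, 115), (146, 151, 151), (195, 196, 197), (181, 184, 186), (188, 185, 186), (201, 188, 184), (165, 137, 130), (143, 77, 42), (144, 77, 48), (148, 88, 57)]
180 [(123, 125, 126), (174, 175, 180), (197, 199, 200), (232, 239, 243), (161, 179, 189), (164, 147, 148), (215, 120, 60), (152, 87, 53), (143, 86, 62), (146, 88, 59)]
200 [(117, 121, 120), (194, 200, 203), (250, 255, 255), (238, 245, 250), (242, 248, 253), (230, 238, 243), (163, 176, 185), (172, 147, 138), (217, 125, 66), (158, 93, 58)]
220 [(204, 209, 213), (243, 250, 255), (235, 242, 246), (235, 242, 246), (235, 243, 248), (237, 243, 247), (240, 247, 252), (237, 244, 248), (163, 175, 184), (152, 151, 162)]
240 [(197, 119, 83), (225, 217, 218), (243, 255, 255), (234, 240, 247), (234, 241, 245), (234, 240, 245), (234, 240, 246), (236, 243, 246), (238, 244, 250), (239, 246, 251)]
```

The numbers show A seated like its stored neighbour, with the body edge parallel to the slope and the lid band straight on the body. Next is spare C.

carry_out(rows=[[-6,-28,0,1],[-13,-62,0,1],[-21,-98,0,2],[-28,-134,-10,3],[-34,-160,-25,3],[-37.5,-174,-45,3],[-37.5,-177.5,-65,3],[-37.5,-177.5,-65,3],[-37.5,-177.5,-65,3]], hand=46)

```text
time: 19.05
tool_pos: [448.1, -9.4, 102.8]
tcp_rot: [1.471, 1.569, -2.983]
contact_force: [-0.6, 0.6, 0.3]
grip_width: 46.2
```

Run:
```python
from h import *
o=get_obs();print(o["tool_pos"],jaw(o),o["contact_force"],o["time"])
```

```text
[448.13844851  -9.44804286 102.79839591] 104.85729848003676 [-0.59901648  0.55684582  0.2509316 ] 19.05
```

carry_out(rows=[[-4,-1,-15,0],[-4,-1,-30,0],[-4,-1,-43,0],[-4,-1,-51,0],[-4,-1,-53,0],[-4,-1,-53,0]])

```text
time: 19.55
tool_pos: [444.9, -10.1, 50.3]
tcp_rot: [1.659, 1.57, -2.793]
contact_force: [0.6, 0.5, -0.2]
grip_width: 45.7
```

carry_out(rows=[[0,0,0,0],[0,0,0,0],[0,0,0,0],[0,0,0,0],[0,0,0,0],[0,0,0,0]], hand=24.15)

```text
time: 20.05
tool_pos: [445.0, -10.0, 50.5]
tcp_rot: [1.629, 1.57, -2.823]
contact_force: [-0.4, 1.4, 0.2]
grip_width: 24.2
```

Run:
```python
from h import *
o=get_obs();print(o["tool_pos"],jaw(o),o["contact_force"],o["grip_width"])
crop("scene","g1",215,150,415,290,4)
for f in("s1","g1"):print(f,edges(cv2.imread(f"pics/{f}.png"),570,150,690,260))
```

```text
[444.95283772 -10.02198958  50.45884278] 104.89067479439753 [-0.37597063  1.41382526  0.20026466] 24.229962114186915
s1 [(582, 181, 222), (593, 188, 214), (604, 184, 216), (615, 186, 236), (626, 187, 236), (637, 188, 239), (648, 189, 240), (659, 187, 240), (671, 171, 191)]
g1 [(581, 182, 223), (592, 182, 217), (603, 184, 215), (615, 184, 235), (626, 186, 236), (637, 187, 237), (649, 188, 239), (660, 186, 239), (672, 171, 191)]
```

carry_out(rows=[[1,0.3,1.7,0],[2,0.5,3.4,0],[3.1,0.8,5,0],[4.2,1.1,6.5,0],[5.5,1.5,8,0],[6.8,1.8,9.4,0],[8.1,2.2,10.8,0],[9.6,2.6,12.2,0],[11.1,3,13.4,0],[12.6,3.4,14.6,0],[14.1,3.8,15.7,0],[15.7,4.2,16.8,0],[15.7,4.2,16.8,0]])

```text
time: 21.18
tool_pos: [461.1, -5.8, 67.5]
tcp_rot: [2.686, 1.57, -1.766]
contact_force: [0.7, 0.1, 0.9]
grip_width: 23.8
```

Run:
```python
from h import *
o=get_obs();print(o["tool_pos"],jaw(o),o["contact_force"],o["moment"],o["grip_width"])
crop("scene","g2",215,150,415,290,4)
for f in("g2",):print(f,edges(cv2.imread(f"pics/{f}.png"),560,140,690,260))
```

```text
[461.13809928  -5.81566827  67.46129494] 104.89797952570342 [0.68746217 0.10320806 0.88768219] [ 0.14626527  0.10247035 -0.01705598] 23.79947929113096
g2 [(582, 181, 222), (593, 178, 216), (604, 173, 216), (615, 169, 236), (626, 166, 236), (637, 166, 238), (648, 167, 239), (659, 169, 240), (671, 171, 191)]
```

C's bottom edge has not moved and the blue inside shows above the rim (row 166 against 188), so its lid swings freely. I shut it.

carry_out(rows=[[-1.5,-0.4,-1.1,0],[-3,-0.8,-2.2,0],[-4.5,-1.2,-3.4,0],[-6,-1.6,-4.6,0],[-7.5,-2,-5.9,0],[-8.8,-2.4,-7.3,0],[-10.1,-2.7,-8.7,0],[-11.4,-3.1,-10.2,0],[-12.5,-3.4,-11.7,0],[-13.6,-3.7,-13.3,0],[-14.6,-4,-15,0],[-15.7,-4.2,-16.8,0],[-15.7,-4.2,-17.3,0],[-15.7,-4.2,-17.3,0]])

```text
time: 22.4
tool_pos: [445.0, -10.0, 49.8]
tcp_rot: [1.534, 1.57, -2.919]
contact_force: [-0.3, 0.9, -0.0]
grip_width: 24.0
```

Run:
```python
from h import *
o=get_obs();print(o["tool_pos"],jaw(o),o["contact_force"],o["moment"],o["grip_width"])
crop("scene","g3",215,150,415,290,4)
for f in("g3",):print(f,edges(cv2.imread(f"pics/{f}.png"),560,140,690,260))
```

```text
[444.9637732   -9.98872371  49.84099126] 104.89432796987067 [-0.27981379  0.88706941 -0.01952515] [ 0.04364259  0.15294759 -0.0418278 ] 23.958273770369974
g3 [(582, 181, 222), (593, 183, 216), (604, 184, 216), (615, 184, 236), (627, 187, 236), (638, 192, 239), (649, 188, 239), (660, 188, 239), (672, 171, 190)]
```

carry_out(rows=[[0,0,0,0],[0,0,0,0],[0,0,0,0],[0,0,0,0],[0,0,3,0],[0,0,6,0],[0,0,10,0],[0,0,15,0],[0,0,20,0],[0,0,26,0],[0,0,34,0],[0,0,44,0],[0,0,56,0],[0,0,70,0],[0,0,84,0],[0,0,97,0],[0,0,106,0],[0,0,106,0]], hand=15)

```text
time: 23.95
tool_pos: [446.1, -10.2, 158.0]
tcp_rot: [-2.154, 1.567, -0.323]
contact_force: [0.4, -0.2, -1.4]
grip_width: 23.7
```

carry_out(rows=[[3,2,0,0],[10,6,0,-0.5],[22,13,0,-1.2],[37,22,0,-2],[54,31,0,-3],[72,42,0,-4],[91,53,0,-5],[109,64,0,-6],[126,74,0,-7],[140,82,0,-8],[151,88,0,-8.7],[159,93,0,-9],[164,95.7,0,-9],[164,95.7,0,-9],[164,95.7,0,-9],[164,95.7,0,-9]])

```text
time: 25.28
tool_pos: [609.6, 85.4, 157.5]
tcp_rot: [-2.436, 1.568, -0.762]
contact_force: [0.1, -1.1, -2.3]
grip_width: 23.4
```

Run:
```python
from h import *
o=get_obs();print(o["tool_pos"],jaw(o),o["contact_force"],o["moment"],o["grip_width"])
for dx in(37,41): print(dx);bodycheck(o["tool_pos"],dx,(55,))
crop("scene","k1",215,110,335,235,4)
im=cv2.imread("pics/k1.png");h=cv2.cvtColor(im,cv2.COLOR_BGR2HSV);m=cv2.inRange(h,(100,110,30),(128,255,255))
n,l,s,c=cv2.connectedComponentsWithStats(m)
for k in range(1,n):
    if s[k,4]>150:
        p=np.argwhere(l==k)[:,::-1]
        print(s[k],[ (215+a/4,110+b/4) for a,b in (p[np.argmin(p[:,0])],p[np.argmin(p[:,1])],p[np.argmax(p[:,0])])])
```

```text
[609.58750416  85.35755057 157.52191578] 95.89959432658948 [ 0.14332519 -1.13052505 -2.2854248 ] [-0.02295466  0.10274471 -0.06243096] 23.37558035400907
37
55 rearbot [270.8 157.7] reartop [279.7 151.6] frontbot [282.  175.5] fronttop [291.  169.7]
41
55 rearbot [269.4 157.5] reartop [278.3 151.4] frontbot [280.6 175.2] fronttop [289.6 169.5]
[ 227  171   98   91 5463] [(np.float64(271.75), np.float64(158.75)), (np.float64(280.75), np.float64(152.75)), (np.float64(296.0), np.float64(165.5))]
[  97  323  193  102 3923] [(np.float64(239.25), np.float64(203.25)), (np.float64(285.5), np.float64(190.75)), (np.float64(287.25), np.float64(191.25))]
```

Run:
```python
from h import *
for f,t in(("c1",[589.83,216.26,155.82]),("k1",[609.59,85.36,157.52])):
    im=cv2.imread(f"pics/{f}.png");h=cv2.cvtColor(im,cv2.COLOR_BGR2HSV);m=cv2.inRange(h,(100,110,30),(128,255,255))
    n,l,s,c=cv2.connectedComponentsWithStats(m);y0=min(range(1,n),key=lambda k:s[k,1] if s[k,4]>150 else 999)
    p=np.argwhere(l==y0)[:,::-1];L=p[np.argmin(p[:,0])]
    print(f,"left",L/4+[215,110],"rows",[(int(y),int(p[p[:,1]==y,0].min())) for y in range(p[:,1].min()+4,p[:,1].min()+90,10)])
    bodycheck(np.array(t),41,(55,))
```

```text
c1 left [238.5  175.75] rows [(244, 120), (254, 105), (264, 94), (274, 98), (284, 105), (294, 111), (304, 117), (314, 123), (324, 130)]
55 rearbot [238.2 176.1] reartop [247.4 169.7] frontbot [250.7 195.7] fronttop [260.1 189.7]
k1 left [271.75 158.75] rows [(175, 254), (185, 236), (195, 227), (205, 233), (215, 239), (225, 244), (235, 251), (245, 256), (255, 263)]
55 rearbot [269.4 157.5] reartop [278.2 151.4] frontbot [280.6 175.2] fronttop [289.6 169.5]
```

C hangs the same way, but its hinge is about 4 mm nearer the TCP than A's was. I allow for that in the descent.

carry_out(rows=[[1,0,-4,0],[2,0.3,-10,0],[3,0.5,-17,0],[3.4,0.5,-25,0],[3.4,0.5,-33,0],[3.4,0.5,-40,0],[3.4,0.5,-45,0],[3.4,0.5,-49,0],[3.4,0.5,-49,0],[3.4,0.5,-49,0]])

```text
time: 26.17
tool_pos: [613.0, 85.8, 108.7]
tcp_rot: [-2.378, 1.568, -0.704]
contact_force: [-0.3, -0.3, -2.4]
grip_width: 23.2
```

carry_out(rows=[[0,0,-1,0],[0,0,-2,0],[0,0,-3,0],[0,0,-4,0],[0,0,-4,0]])

```text
time: 26.58
tool_pos: [613.4, 85.8, 105.1]
tcp_rot: [-2.131, 1.567, -0.458]
contact_force: [0.0, 0.1, -1.2]
grip_width: 23.3
```

carry_out(rows=[[0,0,-1,0],[0,0,-2,0],[0,0,-3,0],[0,0,-3,0]])

```text
time: 26.92
tool_pos: [613.3, 85.8, 101.8]
tcp_rot: [-2.208, 1.568, -0.534]
contact_force: [0.2, -0.7, -1.5]
grip_width: 23.4
```

carry_out(rows=[[2,0,-0.3,0],[4,0.5,-0.7,0],[6,0.7,-1.3,0],[8,1,-2,0],[10,1.3,-3,0],[12,1.6,-4.3,0],[13.5,1.8,-5.6,0],[14.5,2,-6.8,0],[14.5,2,-6.8,0]])

```text
time: 27.67
tool_pos: [627.8, 87.9, 94.6]
tcp_rot: [-2.272, 1.568, -0.598]
contact_force: [-0.3, 0.6, -0.7]
grip_width: 23.5
```

Run:
```python
from h import *
o=get_obs();print(o["tool_pos"],jaw(o),o["contact_force"],o["moment"],o["grip_width"])
for dx in(37,): bodycheck(o["tool_pos"],dx,(30,40))
crop("scene","m1",215,150,335,235,6)
im=cv2.imread("pics/m1.png");h=cv2.cvtColor(im,cv2.COLOR_BGR2HSV);m=cv2.inRange(h,(100,110,30),(128,255,255))
for x in range(300,470,10):
    r=np.where(m[:,x])[0];d=np.split(r,np.where(np.diff(r)>2)[0]+1);print(x,[(int(k[0]),int(k[-1])) for k in d if len(k)>2],end=' ')
```

```text
[627.82586892  87.85408465  94.56637018] 95.89499243708704 [-0.25818967  0.60074888 -0.67252347] [ 0.01046848  0.06800646 -0.00861229] 23.531526660867307
30 rearbot [269.7 185.6] reartop [274.5 175.9] frontbot [285.3 197.7] fronttop [290.4 188.2]
40 rearbot [268.1 184. ] reartop [274.6 175.8] frontbot [282.1 198.5] fronttop [288.8 190.6]
300 [(197, 203), (326, 336)] 310 [(204, 209), (323, 331), (339, 349)] 320 [(211, 218), (300, 324), (328, 338)] 330 [(218, 225), (306, 316)] 340 [(228, 231), (301, 312)] 350 [(295, 303)] 360 [(161, 165), (288, 298)] 370 [(161, 172), (281, 290), (299, 306)] 380 [(162, 179), (258, 267), (275, 298)] 390 [(163, 186), (264, 278)] 400 [(166, 194), (262, 271)] 410 [(167, 186), (255, 266)] 420 [(168, 182), (248, 258), (265, 267)] 430 [(168, 176), (242, 266)] 440 [(172, 180), (213, 256)] 450 [(175, 236)] 460 [(185, 231), (234, 237)]
```

carry_out(rows=[[0,0,-0.7,0],[0,0,-1.5,0],[0,0,-1.5,0]])

```text
time: 27.97
tool_pos: [627.5, 87.9, 93.4]
tcp_rot: [-2.362, 1.568, -0.688]
contact_force: [-1.1, -0.4, 1.6]
grip_width: 23.4
```

carry_out(rows=[[0,0,-0.7,0],[0,0,-1.2,0],[0,0,-1.2,0]])

```text
time: 28.22
tool_pos: [627.1, 87.9, 92.5]
tcp_rot: [-2.491, 1.569, -0.817]
contact_force: [-4.4, 0.1, 4.0]
grip_width: 23.2
```

carry_out(rows=[[-1,0,0,0],[-2,0,-0.3,0],[-2.5,0,-0.3,0],[-2.5,0,-0.3,0]])

```text
time: 28.55
tool_pos: [625.6, 87.8, 92.6]
tcp_rot: [-2.075, 1.566, -0.401]
contact_force: [2.8, 0.0, 3.2]
grip_width: 23.6
```

carry_out(rows=[[0,0,0,0],[0,0,0,0],[-0.8,0,-1.5,0],[-1.5,0,-3,0],[-2.2,0,-4.5,0],[-2.8,0,-6,0],[-3.4,0,-7.2,0],[-3.4,0,-7.2,0]], hand=24.15)

```text
time: 29.22
tool_pos: [621.8, 87.8, 84.9]
tcp_rot: [-2.191, 1.567, -0.517]
contact_force: [0.8, -0.7, 0.1]
grip_width: 24.0
```

carry_out(rows=[[0,0,0,0],[0,0,0,0],[0,0,0,0],[0,0,0,0]], hand=32)

```text
time: 29.55
tool_pos: [621.8, 87.8, 85.0]
tcp_rot: [-2.171, 1.567, -0.498]
contact_force: [0.2, -0.4, 0.1]
grip_width: 32.2
```

carry_out(rows=[[0,0,8,0],[0,0,20,0],[0,0,40,0],[-10,0,60,0],[-35,0,80,0],[-65,0,90,0],[-95,-5,100,0],[-120,-10,100,0],[-120,-10,100,0]])

```text
time: 30.3
tool_pos: [497.9, 77.6, 186.4]
tcp_rot: [-2.495, 1.568, -0.821]
contact_force: [0.5, 0.4, 0.2]
grip_width: 32.3
```

Run:
```python
from h import *
o=get_obs();print(o["tool_pos"],o["contact_force"],o["time"])
crop("scene","z1",215,150,335,235,6)
im=cv2.imread("pics/z1.png");s=cv2.imread("pics/s1.png")
crop("scene","z2",215,150,415,290,4);crop("top","zt",285,110,385,170,4)
a=cv2.imread("pics/z2.png")[40:480,40:700];b=cv2.imread("pics/z1.png")[30:440,90:520];
print(edges(cv2.imread("pics/z2.png"),500,200,640,350),edges(s,500,200,640,350))
t=cv2.imread("pics/zt.png")
W=790;r1=cv2.resize(b,(430,410));r1=cv2.copyMakeBorder(r1,0,0,0,W-430,0);r1[:240//1, 430:790]=cv2.resize(t,(360,240))[:240]
s2=cv2.resize(a,(360,170));r1[240:410,430:790]=s2;cv2.imwrite("pics/fin.png",r1)
```

```text
[497.87075903  77.57669418 186.38120197] [0.49063048 0.40854369 0.21716416] 30.3
[(514, 264, 319), (527, 268, 323), (540, 272, 327), (553, 276, 331), (567, 279, 335), (580, 283, 339), (593, 280, 338), (606, 271, 328), (620, 265, 318)] [(513, 265, 318), (526, 268, 323), (539, 271, 327), (552, 275, 331), (566, 279, 334), (579, 283, 338), (592, 281, 337), (605, 271, 329), (619, 264, 318)]
```

View pics/fin.png

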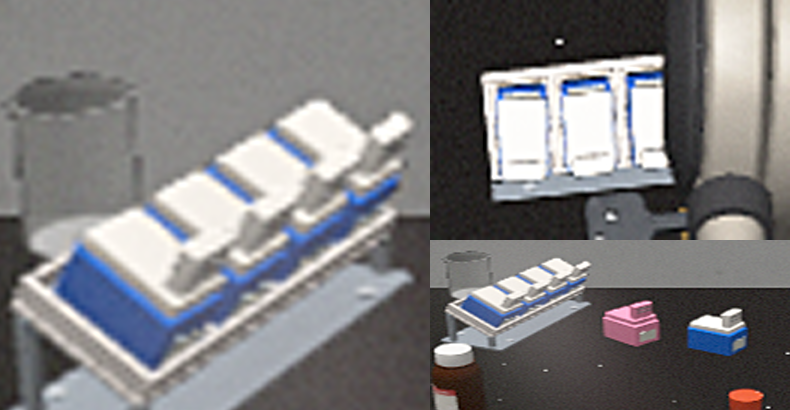

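All four cases are in the rack with their lids down, and B stands on the worktop as before. C's fin, at about (393,130) in the crop, looks a few mm higher than its row mates. I move the arm aside and measure that by template shifts.

carry_out(rows=[[-13,30,0,0],[-27,62,0,0],[-42,95,0,0],[-57,128,0,0],[-72,161,0,0],[-87,194,0,0],[-102,225,0,0],[-118,255,0,0],[-125,290,0,0],[-135,320,0,0],[-135,320,0,0]])

```text
time: 31.37
tool_pos: [366.7, 403.2, 185.5]
tcp_rot: [-1.511, 1.565, 0.166]
contact_force: [-0.2, -0.7, 0.3]
grip_width: 31.9
```

Run:
```python
from h import *
o=get_obs();print(o["tool_pos"],o["contact_force"],o["time"])
for n,(x0,y0,x1,y1) in(("scene",(215,150,335,235)),("top",(285,105,390,170))):
    im=np.mean([capture(n)[y0:y1,x0:x1].astype(float) for _ in range(4)],0).astype('uint8')
    im=cv2.resize(im[:,:,::-1],None,fx=8,fy=8,interpolation=cv2.INTER_CUBIC);cv2.imwrite(f"pics/q_{n}.png",im)
    P=lambda p:(proj(n,tray(p))-[x0,y0]+.5)*8-.5
    for nm,p,w in(("fin",(-18,0,58),(46,60)),("finfront",(-26,0,40),(50,40)),("lidrear",(18,0,40),(50,40)),("mid",(0,0,36),(130,110))):
        for src in(22,-22):
            c=P((p[0],src,p[2])).astype(int);T=im[c[1]-w[1]:c[1]+w[1],c[0]-w[0]:c[0]+w[0]]
            for dst in(-66,-22,22,66):
                if dst==src:continue
                d=c+(P((p[0],dst,p[2]))-P((p[0],src,p[2]))).round().astype(int);m=32
                R=im[max(0,d[1]-w[1]-m):d[1]+w[1]+m,max(0,d[0]-w[0]-m):d[0]+w[0]+m]
                if T.size==0 or R.shape[0]<T.shape[0] or R.shape[1]<T.shape[1]:print(n,nm,src,dst,"out");continue
                r=cv2.matchTemplate(R,T,cv2.TM_CCOEFF_NORMED);_,v,_,l=cv2.minMaxLoc(r)
                off=np.array(l)+[max(0,d[0]-w[0]-m),max(0,d[1]-w[1]-m)]-(d-np.array(w))
                print(n,nm,src,"->",dst,"img px shift",(off/8).round(2),round(v,2))
```

```text
[366.72199756 403.17424932 185.52683828] [-0.1610082  -0.72258068  0.32218881] 31.3667
scene fin 22 -> -66 img px shift [-4.  -1.5] 0.14
scene fin 22 -> -22 img px shift [0.   0.12] 0.28
scene fin 22 -> 66 img px shift [ 0.38 -0.25] 0.96
scene fin -22 -> -66 img px shift [1.88 2.75] 0.54
scene fin -22 -> 22 img px shift [ 4. -4.] 0.39
scene fin -22 -> 66 img px shift [-4.    1.12] 0.33
scene finfront 22 -> -66 img px shift [ 0.   -3.38] 0.49
scene finfront 22 -> -22 img px shift [ 0.12 -0.12] 0.68
scene finfront 22 -> 66 img px shift [ 0.   -0.12] 0.94
scene finfront -22 -> -66 img px shift [ 1.38 -4.  ] 0.52
scene finfront -22 -> 22 img px shift [-0.5   0.25] 0.71
scene finfront -22 -> 66 img px shift [-0.88  0.12] 0.74
scene lidrear 22 -> -66 img px shift [2.5  2.75] 0.3
scene lidrear 22 -> -22 img px shift [-0.38  0.5 ] 0.83
scene lidrear 22 -> 66 img px shift [ 0.12 -0.5 ] 0.94
scene lidrear -22 -> -66 img px shift [2.88 1.12] 0.26
scene lidrear -22 -> 22 img px shift [ 0.62 -0.88] 0.83
scene lidrear -22 -> 66 img px shift [-4.   -1.62] 0.81
scene mid 22 -> -66 img px shift [1.25
[... 800 characters left out ...]
img px shift [-0.5   0.25] 0.92
top finfront -22 -> 66 img px shift [-0.38 -0.12] 0.88
top lidrear 22 -> -66 img px shift [-0.75 -0.12] 0.86
top lidrear 22 -> -22 img px shift [-0.12 -0.25] 0.94
top lidrear 22 -> 66 img px shift [0.5  0.12] 0.88
top lidrear -22 -> -66 img px shift [-0.38 -0.25] 0.94
top lidrear -22 -> 22 img px shift [0.12 0.25] 0.94
top lidrear -22 -> 66 img px shift [ 1.12 -0.12] 0.85
top mid 22 -> -66 img px shift [-0.75 -0.25] 0.48
top mid 22 -> -22 img px shift [-0.25 -0.25] 0.87
top mid 22 -> 66 img px shift [0.38 0.12] 0.44
top mid -22 -> -66 img px shift [-0.5  -0.25] 0.59
top mid -22 -> 22 img px shift [0.25 0.25] 0.87
top mid -22 -> 66 img px shift [0.62 0.12] 0.35
```

Run:
```python
from h import *
im=cv2.imread("pics/z1.png") # scene, 6x, off 215,150
h=cv2.cvtColor(im,cv2.COLOR_BGR2HSV);blue=cv2.inRange(h,(100,110,30),(128,255,255))>0
wh=(h[...,1]<45)&(h[...,2]>175)
P=lambda p:(proj("scene",tray(p))-[215,150]+.5)*6-.5
def runs(mask,x,y):
    r=np.where(mask[:,x])[0];d=np.split(r,np.where(np.diff(r)>2)[0]+1);d=[k for k in d if len(k)>2]
    if not d:return None
    k=min(d,key=lambda k:abs(k.mean()-y));return int(k[0]),int(k[-1])
for j in(66,22,-22,-66):
    print(j)
    for dy in(12,4,-4,-12):
        q=P((-28,j+dy,32));r=runs(blue,int(q[0]),q[1]+8);print("  front top edge pred",q.round(0),"blue run",r,"d",None if r is None else round(r[0]-q[1],1))
    for dy in(8,0,-8):
        q=P((-19,j+dy,60));r=runs(wh,int(q[0]),q[1]+5);print("  fin top pred",q.round(0),"white run",r)
    q=P((22,j+17,32));
    for dy in(8,0,-8):
        q=P((20.5,j+dy,40));r=runs(wh,int(q[0]),q[1]+10);print("  lid rear top pred",q.round(0),"white run",r)
```

```text
66
  front top edge pred [271. 351.] blue run (344, 354) d -6.7
  front top edge pred [284. 343.] blue run (338, 347) d -4.5
  front top edge pred [296. 334.] blue run (331, 340) d -3.4
  front top edge pred [308. 326.] blue run (324, 331) d -2.4
  fin top pred [286. 277.] white run (201, 291)
  fin top pred [298. 269.] white run (205, 285)
  fin top pred [311. 261.] white run (213, 278)
  lid rear top pred [185. 251.] white run (248, 278)
  lid rear top pred [198. 244.] white run (248, 287)
  lid rear top pred [211. 237.] white run (244, 297)
22
  front top edge pred [338. 307.] blue run (304, 313) d -2.9
  front top edge pred [349. 299.] blue run (296, 304) d -3.3
  front top edge pred [361. 292.] blue run (289, 296) d -2.8
  front top edge pred [372. 284.] blue run (282, 289) d -2.3
  fin top pred [352. 235.] white run (162, 251)
  fin top pred [364. 228.] white run (171, 245)
  fin top pred [375. 220.] white run (180, 238)
  lid rear top pred [254. 211.] white run (218, 236)
  lid rear top pred [266. 204.] white run (211, 246)
  lid rear top pred [278. 197.] white run (205, 254)

[... 395 characters left out ...]
id rear top pred [318. 174.] white run (181, 200)
  lid rear top pred [329. 167.] white run (173, 207)
  lid rear top pred [340. 161.] white run (167, 217)
-66
  front top edge pred [458. 228.] blue run (224, 240) d -3.8
  front top edge pred [468. 221.] blue run (219, 230) d -2.1
  front top edge pred [478. 215.] blue run (210, 224) d -4.5
  front top edge pred [488. 208.] blue run None d None
  fin top pred [473. 160.] white run (152, 174)
  fin top pred [483. 153.] white run (143, 169)
  fin top pred [493. 147.] white run (143, 163)
  lid rear top pred [378. 139.] white run (145, 164)
  lid rear top pred [389. 133.] white run (138, 170)
  lid rear top pred [399. 127.] white run (131, 179)
```

C's front edge, lid and fin offsets match those of the stored cases to within about 0.3 px, so it is flat and shut. B's outline is unchanged, so I hand in.

```bash
python3 -c "
from plant import *
print(get_obs()['time'],close_job())"
```

```text
the job is handed in; nothing more can be done
31.7667 None
```

Both empty pockets are filled and the job is handed in at 31.8 s of robot time. I label the spares A, B and C by position, from the robot's left to its right.

- **B (middle), tested first:** this is the stiff one. The whole case rose with its lid shut, so I set it back upright where it stood. Its outline matches the picture taken before the test to within a quarter pixel.
- **A (left):** the lid swung freely to about 30°. I shut it and seated the case in the end pocket on the robot's left.
- **C (right):** the lid also swung freely to about 30° with its body still. I shut it and seated the case in the end pocket on the robot's right.

**What the last checks showed:**
- **Seating:** A matches its stored neighbour in template checks, and C's edge offsets agree with the stored cases to about 0.3 px. Both are flat with their lids shut.
- **C's position:** the top view puts C about 1 mm up the slope from the stored cases and turned by 2–3° in its pocket.
- **The arm:** it ended clear of everything, and the highest contact force I read was about 8 N.

**What disagreed or went less cleanly:**
- **First pull on A:** the pinch was too tight for the fin to turn, so the rear of the body lifted about 5 mm. I eased the grip and repeated the swing with the body flat.
- **Rack height:** the scene camera put the rack up to 5 mm lower than stated. Contact force fitted the stated 38 mm, so I went by that.
- **C's fin:** it looked too high in the last picture, but the measurements did not bear that out. Template matching on C in the scene view was unreliable against its background.

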